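Line up the sample bottles on the loading rail

ROBOT

A 7-joint arm with a two-finger parallel gripper is mounted at the origin on the work surface. World frame = base frame: x ahead of the robot, y to its left, z up, the work surface at z = 0. Lengths are in m, angles in rad, forces in N, time in s.
With the tool pointing down it reaches from about 0.425 to 0.925 m from the base axis. Payload 6.8 kg.
Tool frame: the origin (TCP) lies at the very end of the fingers, on their centre line; the grasp point (between the pads) lies 19 mm behind it; z points along the fingers, y is the line along which they close (so a half turn about z gives the same grasp; the last joint's range is limited). The gripper opens to 85 mm and grips with 20 to 120 N. Pads are 22 mm wide; open, the fingers measure 114 mm over their backs; the gripper's body (76 mm by 85 mm) begins 54 mm behind the grasp point. The pads swing forward as they close: fully open they stand 13 mm farther back than shut.
Start: joints at [-1.35, 0.477, 0.022, 1.555, -0.011, 1.109, -0.083], TCP at [0.218, 0.639, 0.231] pointing down, gripper open.
Joint ranges: [-2.96, 2.96], [-0.34, 2.1], [-1.41, 1.46], [0.24, 2.44], [-1.37, 4.51], [0.17, 1.92], [-2.96, 2.96]. Speed limits (rad/s): [2.39, 2.39, 3.14, 3.14, 3.14, 3.14, 3.14].

INTERFACE

Orientations are given as a unit quaternion [w, x, y, z].
In Python, from station import bot gives the robot as it stands. The module is installed in compiled form; this text tells all that it offers.
- The arm moves only by the shell command python3 -m jog 'ROWS' [OPENING] [FORCE]. ROWS is JSON, a list of rows, each a list of 4 numbers: the shift along the tool's x, y, z in cm, then the turn about the tool's z in rad. In form: [[x, y, z, spin], ...]. A call has 1 to 20 rows; each row is the pose to reach, as a shift and turn from the pose commanded when the call began, along the tool's axes at that moment; what a row does not reach only later rows make up. A row lasts 1/12 s, in which the tool goes at most 41.7 mm and 7.16 degrees, less where a joint would pass 70% of its speed; a pose out of reach is approached as far as the arm can. A call with a gripper value outside its range is refused whole. OPENING is the closure, from -1 (fully open) to 1 (shut), set as the call begins (- or left out, the last holds). The fingers move at their own pace and stop on an object; FORCE is the grip in N (left out, the last holds). Time passes only in rows, so rows that repeat a pose let the fingers close. It gives the time, the measured TCP pose, the force, the opening and the grip force at its end, in the units of the state.
- bot.get_obs(): the state, without advancing time (a new reading comes with each control period).
- bot.read_camera(name): name is "scene" or "top" or "wrist"; returns a dict with "pixels" (420x560x3 uint8, red, green, blue), "depth" (420x560 float32, m along the optical axis (not along the pixel's ray), 0 where there is no reading), "fovy" (degrees; the focal length in pixels is half the picture's height over the tangent of half this angle, whatever the lens; pixels are square), "cx", "cy" (the principal point, pixels), "distortion" ([k1, k2, p1, p2, k3] as OpenCV has them; the pictures are not rectified), "pose" (4x4, takes a point from camera to world coordinates). Camera axes: x right, y down, z forward; pixel columns grow to the right and rows downward; lengths in m; the calibration is good to about 2 mm. A picture is of the moment at which its call begins.
- bot.hand_in(): hands the job in; it is judged then, once.
The state is a dict: "t": time; "q": joint angles; "joint_vel": joint speeds; "joint_torque": joint torques, N m; "eef_pos": TCP position; "tool_rot": TCP orientation; "contact_force": force on the tool from outside, world axes, zero at the start; "torque": the same for the moment, N m; "gripper_width": opening from 0.0 (shut) to 1.0 (fully open); "grasp_force": force on a finger pad.
Only numpy, scipy, OpenCV 4.12 (cv2) and the standard library are available. Lean on these libraries where they do the work, as an engineer would, in place of code of your own. Each camera call takes 0.05 s, during which the arm holds its last target. There are 200 camera calls.

TASK

Line the four blue-capped bottles up on the loading rail in order of size, one standing upright in the middle of each black pad: the largest on the pad next to the code reader, then step by step down to the smallest on the pad farthest from it. Do not knock any bottle over, do not disturb the rack of tubes, and let go of everything at the end.

Things in the scene. Friction and masses are not known exactly. Their poses are not given: they have to be found in the camera images.
- bottle_a: The largest of four round white plastic sample bottles with blue screw caps: body 48 mm in diameter with straight sides up to 82 mm, cap 35 mm in diameter, 104 mm tall in all. It stands upright on the bench at the start. Origin: centre of its underside; z is its axis, upward.
- bottle_b: The second largest of four round white plastic sample bottles with blue screw caps: body 40 mm in diameter with straight sides up to 64 mm, cap 29 mm in diameter, 86 mm tall in all. It stands upright on the bench at the start. Origin: centre of its underside; z is its axis, upward.
- bottle_c: The third largest of four round white plastic sample bottles with blue screw caps: body 33 mm in diameter with straight sides up to 46 mm, cap 24 mm in diameter, 68 mm tall in all. It stands upright on the bench at the start. Origin: centre of its underside; z is its axis, upward.
- bottle_d: The smallest of four round white plastic sample bottles with blue screw caps: body 26 mm in diameter with straight sides up to 28 mm, cap 19 mm in diameter, 50 mm tall in all. It stands upright on the bench at the start. Origin: centre of its underside; z is its axis, upward.
- pad1: One of four like black rubber pads, 52 mm across, 3 mm thick, fixed in a row 80 mm apart on the middle line of the fixed aluminium loading rail (80 x 460 mm, 8 mm thick; its place and direction vary). Origin: centre of the pad's underside; a bottle on it has its underside 11 mm above the bench. x runs across the rail, y along it. The pads' numbers say nothing of their order, which varies.
- pad2: One of four like black rubber pads, 52 mm across, 3 mm thick, fixed in a row 80 mm apart on the middle line of the fixed aluminium loading rail (80 x 460 mm, 8 mm thick; its place and direction vary). Origin: centre of the pad's underside; a bottle on it has its underside 11 mm above the bench. x runs across the rail, y along it. The pads' numbers say nothing of their order, which varies.
- pad3: One of four like black rubber pads, 52 mm across, 3 mm thick, fixed in a row 80 mm apart on the middle line of the fixed aluminium loading rail (80 x 460 mm, 8 mm thick; its place and direction vary). Origin: centre of the pad's underside; a bottle on it has its underside 11 mm above the bench. x runs across the rail, y along it. The pads' numbers say nothing of their order, which varies.
- pad4: One of four like black rubber pads, 52 mm across, 3 mm thick, fixed in a row 80 mm apart on the middle line of the fixed aluminium loading rail (80 x 460 mm, 8 mm thick; its place and direction vary). Origin: centre of the pad's underside; a bottle on it has its underside 11 mm above the bench. x runs across the rail, y along it. The pads' numbers say nothing of their order, which varies.
- reader: The code reader: a grey box, 50 mm across the rail, 40 mm along it, 55 mm tall, with black windows and a small red lamp on top, fixed on one end of the rail (which end varies) in line with the pads, 80 mm from the nearest pad's centre. The other end has only a low steel stop (20 mm wide, 14 mm tall). Origin: centre of its underside, 8 mm above the bench; x across the rail, y along it.
- tube_rack: A brass wire rack, 96 x 96 mm, filled with capped sample tubes, 106 mm tall, standing loose on the bench to the robot's left. A bystander. Origin: centre of its underside.
Things that resemble listed ones, but are neither listed nor needed, are in the scene too. Leave any pink look-alike of the bottle_c alone. What is shaped like the bottle_b but green is not meant.

How it is judged:
By the outcome, as a careful person would: the job done as asked, in the order asked, and still so for the second after the job is handed in, with the robot touching nothing.
It also fails if it takes over 115 s, if anything falls off the work surface, if the arm or the gripper's body presses on something with over 40 N, if the wrist force passes 120 N, or if a joint passes its speed limit or range.

## Working session

There is one attempt and no reset: what is moved stays moved. The work goes in short steps, Python scripts to look and compute and a shell command to move; the robot and the scene stay as the last step left them, time stands still between calls to the robot, and variables do not carry over. Pictures are saved under pics/ and viewed, at most 14 in all, crops included, and the job is handed in when it is done.

```bash
mkdir -p pics
python3 - <<'E'
from station import bot
import cv2
o=bot.get_obs();print(o)
for n in("scene","top"):
    c=bot.read_camera(n);cv2.imwrite(f"pics/{n}0.png",c["pixels"][...,::-1]);print(n,c["fovy"],c["distortion"],c["pose"].round(3).tolist())
E
```

```text
{'t': 0.0, 'q': array([-1.35008884,  0.4778033 ,  0.02235314,  1.5564446 , -0.01146713,
        1.10928527, -0.08307518]), 'joint_vel': array([-0.00088204, -0.00070666,  0.00118218,  0.00016007,  0.00154142,
       -0.001787  ,  0.00323541]), 'joint_torque': array([ 2.82457449e-04, -5.96456838e+01,  1.60749838e+00, -2.81199753e+01,
        1.23120222e-02,  9.32687894e-03, -1.47738871e-05]), 'eef_pos': array([0.21780946, 0.63827637, 0.23032673]), 'tool_rot': array([-6.37023688e-05,  1.63639787e-01,  9.86519741e-01, -9.03866321e-04]), 'contact_force': array([-0.12709145,  0.32989707, -0.5348838 ]), 'torque': array([-0.00418778, -0.00397749, -0.00738879]), 'grasp_force': 0.0, 'gripper_width': 1.0026050947257188}
scene 46.802153574300675 [-0.1053757  0.         0.         0.         0.       ] [[-0.175, 0.798, -0.576, 1.144], [0.985, 0.141, -0.103, 0.21], [-0.001, -0.585, -0.811, 0.877], [0.0, 0.0, 0.0, 1.0]]
top 49.415723424498275 [0.01990169 0.         0.         0.         0.        ] [[-0.009, -0.98, 0.198, 0.352], [-1.0, 0.005, -0.02, 0.106], [0.019, -0.198, -0.98, 1.052], [0.0, 0.0, 0.0, 1.0]]
```

View pics/top0.png

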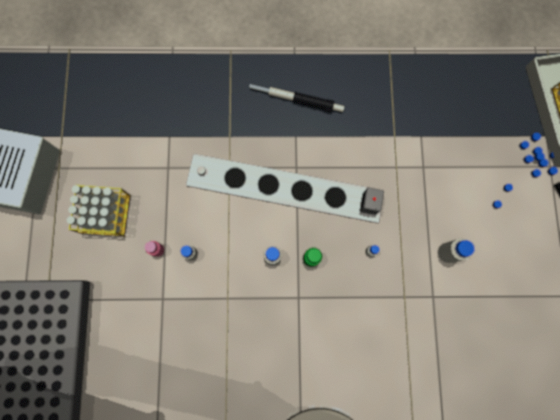

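View pics/scene0.png

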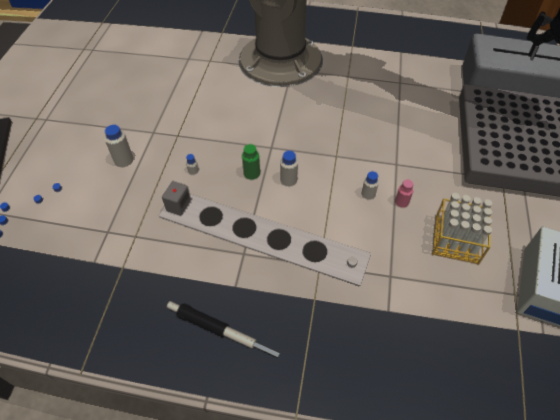

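Top view: blue-capped bottles at (464,249) largest, (272,256), (188,253), (373,250) smallest. The look-alikes are green (313,257) and pink (153,248), excluded by colour. The reader is at (372,200) on the rail's right end, and the pads are at (336,197), (302,190), (268,184), (235,178). Next I'll measure them and confirm with one crop.

```bash
cat > h.py <<'E'
from station import bot
import numpy as np, cv2
def world(c):
    p=c["pixels"];h,w=p.shape[:2];f=h/2/np.tan(np.radians(c["fovy"])/2)
    K=np.array([[f,0,c["cx"]],[0,f,c["cy"]],[0,0,1]])
    uv=np.stack(np.meshgrid(np.arange(w),np.arange(h)),-1).reshape(-1,1,2).astype(np.float64)
    n=cv2.undistortPoints(uv,K,np.array(c["distortion"])).reshape(h,w,2)
    d=c["depth"][...,None];P=np.concatenate([n*d,d],-1)
    return P@c["pose"][:3,:3].T+c["pose"][:3,3]
def blobs(mask,W,minpx=8):
    n,l,s,ce=cv2.connectedComponentsWithStats(mask.astype(np.uint8))
    for i in range(1,n):
        if s[i,4]>=minpx: yield ce[i],W[l==i]
def hsv(c): return cv2.cvtColor(c["pixels"],cv2.COLOR_RGB2HSV)
def mid(P): return cv2.minEnclosingCircle(P[:,:2].astype(np.float32))
E
python3 - <<'E'
from h import *
for n in("top","scene"):
    c=bot.read_camera(n);W=world(c);H=hsv(c);h,s,v=[H[...,i].astype(int) for i in range(3)]
    print(n)
    for name,m in(("blue",(h>100)&(h<130)&(s>120)&(v>60)),("pad",(v<60)&(W[...,2]>.004)&(W[...,2]<.02)&(W[...,0]>.4)&(W[...,0]<.65))):
        for ce,P in blobs(m&(c["depth"]>0),W,25):
            if P[:,2].max()<.03 and name=="blue" or abs(P[:,1].mean())>.5: continue
            T=P[P[:,2]>np.percentile(P[:,2],95)-.006] if name=="blue" else P
            (x,y),r=mid(T);print(name,ce.round(),"ctr",T.mean(0).round(4),"circ",round(x,4),round(y,4),round(r,4),len(T))
    if n=="top":
        cv2.imwrite("pics/crop.png",cv2.resize(c["pixels"][140:290,130:490,::-1],None,fx=2.2,fy=2.2,interpolation=cv2.INTER_CUBIC))
E
```

```text
top
blue [465. 248.] ctr [ 0.4473 -0.3048  0.1043] circ 0.4474 -0.3053 0.0176 194
blue [186. 251.] ctr [0.4485 0.2832 0.0677] circ 0.4486 0.2833 0.0112 87
blue [374. 249.] ctr [ 0.451  -0.1271  0.0503] circ 0.4464 -0.1266 0.0066 46
blue [272. 254.] ctr [0.4398 0.0985 0.0859] circ 0.4397 0.0984 0.0137 132
pad [235. 178.] ctr [0.6256 0.1846 0.0109] circ 0.6253 0.1849 0.023 281
pad [268. 184.] ctr [0.6098 0.1065 0.0109] circ 0.6099 0.1066 0.0228 283
pad [301. 190.] ctr [0.5939 0.028  0.0109] circ 0.5939 0.028 0.0226 281
pad [335. 197.] ctr [ 0.5777 -0.05    0.011 ] circ 0.5773 -0.0504 0.0231 289
scene
blue [112. 131.] ctr [ 0.452  -0.3061  0.1042] circ 0.4512 -0.3075 0.0183 128
blue [289. 157.] ctr [0.444  0.0977 0.0861] circ 0.442 0.0968 0.0146 95
blue [190. 158.] ctr [ 0.4557 -0.128   0.0494] circ 0.4554 -0.1281 0.0103 39
blue [372. 177.] ctr [0.4527 0.2834 0.0667] circ 0.4519 0.2841 0.0121 70
pad [211. 216.] ctr [ 0.581  -0.0505  0.0118] circ 0.58 -0.0509 0.0246 298
pad [244. 227.] ctr [0.5969 0.0277 0.0118] circ 0.5973 0.0274 0.0248 313
pad [279. 239.] ctr [0.6127 0.1058 0.0117] circ 0.6121 0.1063 0.0242 334
pad [315. 251.] ctr [0.6281 0.1841 0.0115] circ 0.6281 0.1841 0.024 345
```

View pics/crop.png

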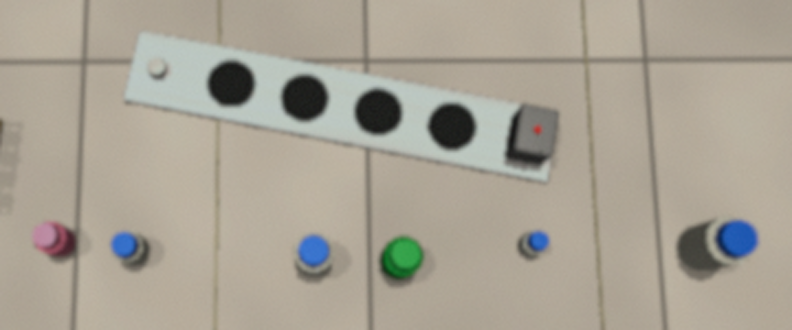

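The crop confirms four blue caps of clearly graded size: a (737,240), b (314,252), c (125,246), d (538,242). Pink (50,238) and green (405,257) stay untouched. The reader with its red lamp is at the right end (537,130). I average the two cameras, align the closing axis across the rail, and go above bottle c first.

```bash
cat > d.py <<'E'
import sys
from h import *
from scipy.spatial.transform import Rotation as R
T=dict(a=(.4495,-.306),b=(.4415,.098),c=(.4505,.2835),d=(.453,-.1275),A=(.5793,-.0503),B=(.5954,.0279),C=(.611,.1063),D=(.6269,.1844))
def go():
    o=bot.get_obs();M=R.from_quat(np.roll(o["tool_rot"],-1)).as_matrix()
    print("t",round(o["t"],1),"p",o["eef_pos"].round(4),"yaw",round(np.arctan2(M[1,1],M[0,1]),3),"F",o["contact_force"].round(1),"w",round(o["gripper_width"],2),"q7",round(o["q"][6],2))
    for k,v in T.items():
        if k in sys.argv[1]:
            print(k,(M.T@(np.array([*v,0])-o["eef_pos"])*100).round(2),"spin",round(np.arctan2(M[1,1],M[0,1])+.2,3))
go()
E
python3 d.py c
python3 -m jog '[[-33.5,-26,3,1.44],[-33.5,-26,3,1.44],[-33.5,-26,3,1.44],[-33.5,-26,3,1.44],[-33.5,-26,3,1.44],[-33.5,-26,3,1.44],[-33.5,-26,3,1.44],[-33.5,-26,3,1.44],[-33.5,-26,3,1.44],[-33.5,-26,3,1.44],[-33.5,-26,3,1.44],[-33.5,-26,3,1.44],[-33.5,-26,3,1.44],[-33.5,-26,3,1.44],[-33.5,-26,3,1.44],[-33.5,-26,3,1.44],[-33.5,-26,3,1.44],[-33.5,-26,3,1.44]]' -1 30
python3 d.py abcdABCD
```

```text
t 0.2 p [0.2178 0.6385 0.2307] yaw 1.242 F [ 0.3 -0.4  1.1] w 1.0 q7 -0.08
c [-33.48 -26.06  23.1 ] spin 1.442
t: 1.7
eef_pos: [0.4508, 0.285, 0.2013]
tool_rot: [-0.0, 0.773, 0.634, 0.0]
contact_force: [-0.2, 0.5, 0.3]
gripper_width: 1.002
grasp_force: 0.0
t 1.7 p [0.4508 0.285  0.2013] yaw -0.197 F [-0.2  0.5  0.3] w 1.0 q7 -0.73
a [-57.99  11.41  20.12] spin 0.003
b [-18.52   2.74  20.13] spin 0.003
c [-0.16  0.   20.13] spin 0.003
d [-40.42   8.27  20.13] spin 0.003
A [-30.38  19.15  20.13] spin 0.003
B [-22.39  19.2   20.13] spin 0.003
C [-14.4   19.2   20.13] spin 0.003
D [-6.43 19.24 20.13] spin 0.003
```

```bash
python3 -m jog '[[-0.2,0,10,0],[-0.2,0,10,0],[-0.2,0,10,0],[-0.2,0,16,0],[-0.2,0,16,0],[-0.2,0,17.5,0],[-0.2,0,19,0],[-0.2,0,19,0],[-0.2,0,19,0],[-0.2,0,19,0]]' -1 30
python3 -m jog '[[0,0,0,0],[0,0,0,0],[0,0,0,0],[0,0,0,0],[0,0,0,0],[0,0,0,0],[0,0,0,0],[0,0,0,0],[0,0,0,0],[0,0,0,0],[0,0,0,0],[0,0,0,0]]' 1 30
python3 d.py cC
```

```text
t: 2.53
eef_pos: [0.4512, 0.283, 0.012]
tool_rot: [0.0, 0.773, 0.634, 0.001]
contact_force: [-0.0, 0.1, -0.3]
gripper_width: 0.999
grasp_force: 0.0
t: 3.53
eef_pos: [0.4508, 0.2829, 0.0118]
tool_rot: [-0.0, 0.774, 0.634, 0.0]
contact_force: [-1.8, 0.1, 6.3]
gripper_width: 0.377
grasp_force: 29.5
t 3.5 p [0.4508 0.2829 0.0118] yaw -0.198 F [-1.8  0.1  6.3] w 0.38 q7 -0.58
c [ 0.05 -0.04  1.18] spin 0.002
C [-14.16  19.18   1.18] spin 0.002
```

```bash
python3 -m jog '[[0,0,-3,0],[0,0,-6,0],[0,0,-8,0],[0,0,-8,0],[-14.2,19.2,-8,0],[-14.2,19.2,-8,0],[-14.2,19.2,-8,0],[-14.2,19.2,-8,0],[-14.2,19.2,-8,0],[-14.2,19.2,-8,0],[-14.2,19.2,-8,0],[-14.2,19.2,-8,0],[-14.2,19.2,-8,0],[-14.2,19.2,-8,0],[-14.2,19.2,-4,0],[-14.2,19.2,-2,0],[-14.2,19.2,-1.5,0],[-14.2,19.2,-1.2,0],[-14.2,19.2,-1.2,0],[-14.2,19.2,-1.2,0]]'
python3 d.py C
```

```text
t: 5.2
eef_pos: [0.6109, 0.1069, 0.0241]
tool_rot: [-0.0, 0.773, 0.634, 0.0]
contact_force: [0.1, 0.4, -0.2]
gripper_width: 0.378
grasp_force: 30.1
t 5.2 p [0.6109 0.1069 0.0241] yaw -0.196 F [ 0.1  0.4 -0.2] w 0.38 q7 -0.19
C [-0.06  0.02  2.41] spin 0.004
```

```bash
python3 -m jog '[[-0.05,0,0.1,0],[-0.05,0,0.15,0],[-0.05,0,0.15,0],[-0.05,0,0.15,0]]'
python3 -m jog '[[0,0,0,0],[0,0,0,0],[0,0,0,0],[0,0,0,0],[0,0,0,0],[0,0,0,0],[0,0,0,0],[0,0,-4,0],[0,0,-8,0],[0,0,-12,0],[0,0,-14,0],[0,0,-14,0],[0,0,-14,0]]' -1
python3 d.py bB
```

```text
t: 5.53
eef_pos: [0.6114, 0.106, 0.0229]
tool_rot: [-0.0, 0.773, 0.634, 0.001]
contact_force: [-2.0, 1.6, 5.5]
gripper_width: 0.38
grasp_force: 30.7
t: 6.62
eef_pos: [0.6117, 0.1054, 0.1632]
tool_rot: [0.0, 0.774, 0.634, 0.001]
contact_force: [0.4, 0.5, 0.0]
gripper_width: 0.999
grasp_force: 0.0
t 6.6 p [0.6117 0.1054 0.1632] yaw -0.198 F [0.4 0.5 0. ] w 1.0 q7 -0.25
b [ -4.1  -16.58  16.27] spin 0.002
B [-7.95 -0.11 16.31] spin 0.002
```

```bash
python3 -m jog '[[-4.1,-16.6,0,0],[-4.1,-16.6,0,0],[-4.1,-16.6,0,0],[-4.1,-16.6,0,0],[-4.1,-16.6,0,0],[-4.1,-16.6,0,0],[-4.1,-16.6,0,0],[-4.1,-16.6,0,0],[-4.1,-16.6,4,0],[-4.1,-16.6,8,0],[-4.1,-16.6,11,0],[-4.1,-16.6,13,0],[-4.1,-16.6,13.8,0],[-4.1,-16.6,13.8,0],[-4.1,-16.6,13.8,0]]'
python3 -m jog '[[0,0,0,0],[0,0,0,0],[0,0,0,0],[0,0,0,0],[0,0,0,0],[0,0,0,0],[0,0,0,0],[0,0,0,0],[0,0,0,0],[0,0,0,0]]' 1 30
python3 d.py bB
```

```text
t: 7.87
eef_pos: [0.4411, 0.0974, 0.0239]
tool_rot: [0.0, 0.774, 0.633, -0.0]
contact_force: [1.2, -0.3, 0.1]
gripper_width: 1.0
grasp_force: 0.0
t: 8.7
eef_pos: [0.4407, 0.098, 0.0248]
tool_rot: [0.0, 0.774, 0.634, 0.001]
contact_force: [-1.6, -0.8, 6.9]
gripper_width: 0.462
grasp_force: 29.4
t 8.7 p [0.4407 0.098  0.0248] yaw -0.198 F [-1.6 -0.8  6.9] w 0.46 q7 -0.24
b [0.01 0.08 2.48] spin 0.002
B [-3.83 16.55  2.49] spin 0.002
```

Run:
```python
from h import *
a=bot.read_camera("top")["pixels"];b=bot.read_camera("scene")["pixels"]
cv2.imwrite("pics/v1.png",np.hstack([cv2.resize(i[130:310,150:420,::-1],(400,267)) for i in(a,b)]))
```

```text
(no output)
```

View pics/v1.png

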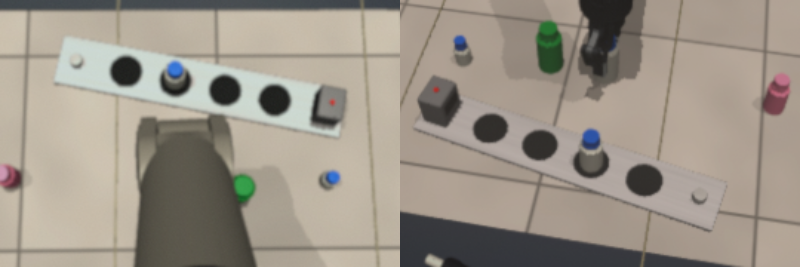

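c stands upright on the third pad: (175,72) in the left view, (590,150) in the right. b is gripped, so I carry it over.

```bash
python3 -m jog '[[0,0,-4,0],[0,0,-8,0],[0,0,-9,0],[-3.8,16.5,-9,0],[-3.8,16.5,-9,0],[-3.8,16.5,-9,0],[-3.8,16.5,-9,0],[-3.8,16.5,-9,0],[-3.8,16.5,-9,0],[-3.8,16.5,-9,0],[-3.8,16.5,-9,0],[-3.8,16.5,-5,0],[-3.8,16.5,-2,0],[-3.8,16.5,-1.5,0],[-3.8,16.5,-1.2,0],[-3.8,16.5,-1.2,0],[-3.8,16.5,-1.2,0]]'
python3 d.py B
```

```text
t: 10.22
eef_pos: [0.5937, 0.0288, 0.0367]
tool_rot: [-0.0, 0.773, 0.634, 0.0]
contact_force: [0.5, 0.3, -1.3]
gripper_width: 0.459
grasp_force: 31.4
t 10.2 p [0.5937 0.0288 0.0367] yaw -0.197 F [ 0.5  0.3 -1.3] w 0.46 q7 -0.04
B [-0.06  0.19  3.67] spin 0.003
```

```bash
python3 -m jog '[[-0.05,0.15,0,0],[-0.05,0.15,0.1,0],[-0.05,0.15,0.1,0],[-0.05,0.15,0.1,0]]'
python3 -m jog '[[0,0,0,0],[0,0,0,0],[0,0,0,0],[0,0,0,0],[0,0,0,0],[0,0,0,0],[0,0,0,0],[0,0,-4,0],[0,0,-8,0],[0,0,-12,0],[0,0,-13,0],[0,0,-13,0],[0,0,-13,0]]' -1
python3 d.py dD
```

```text
t: 10.55
eef_pos: [0.5963, 0.0274, 0.0357]
tool_rot: [0.0, 0.774, 0.634, 0.001]
contact_force: [-1.5, 0.4, 5.3]
gripper_width: 0.457
grasp_force: 31.7
t: 11.63
eef_pos: [0.5959, 0.0273, 0.1651]
tool_rot: [0.0, 0.773, 0.634, 0.001]
contact_force: [-0.4, 0.1, -1.1]
gripper_width: 1.003
grasp_force: 0.0
t 11.6 p [0.5959 0.0273 0.1651] yaw -0.198 F [-0.4  0.1 -1.1] w 1.0 q7 -0.12
d [-18.   -10.98  16.49] spin 0.002
D [16.   -0.06 16.53] spin 0.002
```

```bash
python3 -m jog '[[-18,-11,0,0],[-18,-11,0,0],[-18,-11,0,0],[-18,-11,0,0],[-18,-11,0,0],[-18,-11,0,0],[-18,-11,0,0],[-18,-11,0,0],[-18,-11,0,0],[-18,-11,4,0],[-18,-11,8,0],[-18,-11,12,0],[-18,-11,14,0],[-18,-11,15,0],[-18,-11,15.6,0],[-18,-11,16,0],[-18,-11,16,0],[-18,-11,16,0]]'
python3 d.py d
```

```text
t: 13.13
eef_pos: [0.4535, -0.1277, 0.0057]
tool_rot: [0.001, 0.773, 0.634, 0.001]
contact_force: [0.1, 0.1, 0.4]
gripper_width: 0.999
grasp_force: 0.0
t 13.1 p [ 0.4535 -0.1277  0.0057] yaw -0.198 F [0.1 0.1 0.4] w 1.0 q7 0.35
d [ 0.01 -0.06  0.57] spin 0.002
```

```bash
python3 -m jog '[[0,0,0.1,0],[0,0,0.1,0],[0,0,0.1,0],[0,0,0.1,0],[0,0,0.1,0],[0,0,0.1,0],[0,0,0.1,0],[0,0,0.1,0],[0,0,0.1,0],[0,0,0.1,0],[0,0,0.1,0],[0,0,0.1,0]]' 1 25
python3 d.py dD
```

```text
t: 14.13
eef_pos: [0.4526, -0.1277, 0.0041]
tool_rot: [0.0, 0.774, 0.634, 0.0]
contact_force: [-1.2, 0.3, 6.6]
gripper_width: 0.293
grasp_force: 24.6
t 14.1 p [ 0.4526 -0.1277  0.0041] yaw -0.198 F [-1.2  0.3  6.6] w 0.29 q7 0.35
d [0.03 0.03 0.41] spin 0.002
D [34.03 10.94  0.43] spin 0.002
```

```bash
python3 -m jog '[[0,0,-4,0],[0,0,-8,0],[0,0,-12,0],[0,0,-15,0],[0,0,-15,0],[34,10.9,-15,0],[34,10.9,-15,0],[34,10.9,-15,0],[34,10.9,-15,0],[34,10.9,-15,0],[34,10.9,-15,0],[34,10.9,-15,0],[34,10.9,-15,0],[34,10.9,-15,0],[34,10.9,-15,0],[34,10.9,-15,0],[34,10.9,-15,0],[34,10.9,-15,0],[34,10.9,-15,0]]'
python3 d.py D
```

```text
t: 15.72
eef_pos: [0.6259, 0.1823, 0.1539]
tool_rot: [0.0, 0.774, 0.633, -0.0]
contact_force: [0.1, -0.7, -0.1]
gripper_width: 0.294
grasp_force: 24.9
t 15.7 p [0.6259 0.1823 0.1539] yaw -0.2 F [ 0.1 -0.7 -0.1] w 0.29 q7 -0.34
D [ 0.24  0.06 15.39] spin -0.0
```

```bash
python3 -m jog '[[0,0.1,4,0],[0,0.1,8,0],[0,0.1,11,0],[0,0.1,12.5,0],[0,0.1,13.3,0],[0,0.1,13.6,0],[0,0.1,13.8,0],[0,0.1,13.8,0],[0,0.1,13.8,0]]'
python3 d.py D
```

```text
t: 16.47
eef_pos: [0.6284, 0.1843, 0.0175]
tool_rot: [0.0, 0.774, 0.634, 0.001]
contact_force: [0.4, 0.4, -0.6]
gripper_width: 0.295
grasp_force: 24.9
t 16.5 p [0.6284 0.1843 0.0175] yaw -0.198 F [ 0.4  0.4 -0.6] w 0.29 q7 -0.27
D [-0.02 -0.16  1.75] spin 0.002
```

```bash
python3 -m jog '[[0,-0.1,0,0],[0,-0.1,0.1,0],[0,-0.1,0.2,0],[0,-0.1,0.2,0],[0,-0.1,0.2,0]]'
python3 d.py D
```

```text
t: 16.88
eef_pos: [0.6267, 0.1846, 0.0152]
tool_rot: [-0.0, 0.774, 0.634, 0.001]
contact_force: [-2.9, 0.2, 8.8]
gripper_width: 0.295
grasp_force: 25.8
t 16.9 p [0.6267 0.1846 0.0152] yaw -0.198 F [-2.9  0.2  8.8] w 0.29 q7 -0.27
D [-0.01  0.02  1.52] spin 0.002
```

```bash
python3 -m jog '[[0,0,0,0],[0,0,0,0],[0,0,0,0],[0,0,0,0],[0,0,0,0],[0,0,0,0],[0,0,0,0],[0,0,-4,0],[0,0,-8,0],[0,0,-12,0],[0,0,-16,0],[0,0,-17,0],[0,0,-17,0],[0,0,-17,0]]' -1
python3 d.py aA
```

```text
t: 18.05
eef_pos: [0.6263, 0.1844, 0.1842]
tool_rot: [-0.0, 0.773, 0.634, 0.001]
contact_force: [0.0, 0.9, -0.7]
gripper_width: 0.999
grasp_force: 0.0
t 18.1 p [0.6263 0.1844 0.1842] yaw -0.198 F [ 0.   0.9 -0.7] w 1.0 q7 -0.35
a [-51.58  -7.72  18.36] spin 0.002
A [-2.396e+01 -1.000e-02  1.840e+01] spin 0.002
```

```bash
python3 -m jog '[[-51.6,-7.7,0,0],[-51.6,-7.7,0,0],[-51.6,-7.7,0,0],[-51.6,-7.7,0,0],[-51.6,-7.7,0,0],[-51.6,-7.7,0,0],[-51.6,-7.7,0,0],[-51.6,-7.7,0,0],[-51.6,-7.7,0,0],[-51.6,-7.7,0,0],[-51.6,-7.7,0,0],[-51.6,-7.7,0,0],[-51.6,-7.7,0,0],[-51.6,-7.7,0,0],[-51.6,-7.7,0,0],[-51.6,-7.7,0,0],[-51.6,-7.7,0,0],[-51.6,-7.7,0,0],[-51.6,-7.7,0,0]]'
python3 d.py a
```

```text
t: 19.63
eef_pos: [0.4498, -0.3053, 0.1835]
tool_rot: [-0.0, 0.773, 0.635, 0.0]
contact_force: [-0.2, -0.2, 0.0]
gripper_width: 1.0
grasp_force: 0.0
t 19.6 p [ 0.4498 -0.3053  0.1835] yaw -0.196 F [-0.2 -0.2  0. ] w 1.0 q7 0.54
a [-8.000e-02 -1.000e-02  1.835e+01] spin 0.004
```

```bash
python3 -m jog '[[-0.1,0,4,0],[-0.1,0,8,0],[-0.1,0,11,0],[-0.1,0,13,0],[-0.1,0,14,0],[-0.1,0,14.2,0],[-0.1,0,14.2,0],[-0.1,0,14.2,0]]'
python3 -m jog '[[0,0,0,0],[0,0,0,0],[0,0,0,0],[0,0,0,0],[0,0,0,0],[0,0,0,0],[0,0,0,0],[0,0,0,0],[0,0,0,0],[0,0,0,0]]' 1 40
python3 d.py aA
```

```text
t: 20.3
eef_pos: [0.45, -0.3081, 0.043]
tool_rot: [0.001, 0.773, 0.634, 0.0]
contact_force: [1.0, 0.7, 0.5]
gripper_width: 1.001
grasp_force: 0.0
t: 21.13
eef_pos: [0.4494, -0.3078, 0.0427]
tool_rot: [0.0, 0.774, 0.634, 0.0]
contact_force: [-1.8, 0.8, 6.3]
gripper_width: 0.552
grasp_force: 40.1
t 21.1 p [ 0.4494 -0.3078  0.0427] yaw -0.198 F [-1.8  0.8  6.3] w 0.55 q7 0.69
a [ 0.18 -0.03  4.27] spin 0.002
A [27.8   7.66  4.29] spin 0.002
```

```bash
python3 -m jog '[[0,0,-4,0],[0,0,-8,0],[0,0,-12,0],[0,0,-12,0],[27.6,7.7,-12,0],[27.6,7.7,-12,0],[27.6,7.7,-12,0],[27.6,7.7,-12,0],[27.6,7.7,-12,0],[27.6,7.7,-12,0],[27.6,7.7,-12,0],[27.6,7.7,-12,0],[27.6,7.7,-12,0],[27.6,7.7,-12,0],[27.6,7.7,-12,0],[27.6,7.7,-12,0],[27.6,7.7,-12,0]]'
python3 d.py A
```

```text
t: 22.55
eef_pos: [0.5783, -0.0535, 0.1619]
tool_rot: [0.0, 0.774, 0.633, -0.0]
contact_force: [-0.0, -0.6, -0.8]
gripper_width: 0.555
grasp_force: 42.1
t 22.6 p [ 0.5783 -0.0535  0.1619] yaw -0.2 F [-0.  -0.6 -0.8] w 0.55 q7 0.06
A [ 0.33  0.03 16.19] spin -0.0
```

```bash
python3 -m jog '[[0,0,4,0],[0,0,7,0],[0,0,9,0],[0,0,10,0],[0,0,10.5,0],[0,0,10.7,0],[0,0,10.7,0],[0,0,10.7,0],[0,0,10.7,0]]'
python3 d.py A
```

```text
t: 23.3
eef_pos: [0.5797, -0.0522, 0.056]
tool_rot: [0.001, 0.774, 0.634, 0.001]
contact_force: [0.5, -0.1, -1.8]
gripper_width: 0.553
grasp_force: 42.1
t 23.3 p [ 0.5797 -0.0522  0.056 ] yaw -0.198 F [ 0.5 -0.1 -1.8] w 0.55 q7 0.14
A [ 0.17 -0.09  5.6 ] spin 0.002
```

```bash
python3 -m jog '[[0,-0.05,0.1,0],[0,-0.05,0.2,0],[0,-0.05,0.2,0],[0,-0.05,0.2,0]]'
python3 d.py A
```

```text
t: 23.63
eef_pos: [0.5788, -0.0519, 0.0538]
tool_rot: [0.0, 0.774, 0.634, 0.001]
contact_force: [-1.9, 0.2, 6.5]
gripper_width: 0.552
grasp_force: 42.6
t 23.6 p [ 0.5788 -0.0519  0.0538] yaw -0.198 F [-1.9  0.2  6.5] w 0.55 q7 0.14
A [0.16 0.01 5.38] spin 0.002
```

Seated. Release, lift, move clear and check.

```bash
python3 -m jog '[[0,0,0,0],[0,0,0,0],[0,0,0,0],[0,0,0,0],[0,0,0,0],[0,0,0,0],[0,0,0,0],[0,0,-4,0],[0,0,-8,0],[0,0,-12,0],[0,0,-16,0],[0,0,-16,0],[-30,-8,-16,0],[-30,-8,-16,0],[-30,-8,-16,0],[-30,-8,-16,0],[-30,-8,-16,0],[-30,-8,-16,0],[-30,-8,-16,0],[-30,-8,-16,0]]' -1
python3 - <<'E'
from h import *
ims=[]
for n in("top","scene"):
    c=bot.read_camera(n);W=world(c);H=hsv(c);h,s,v=[H[...,i].astype(int) for i in range(3)];print(n)
    ims.append(cv2.resize(c["pixels"][130:310,130:420,::-1],(400,248)))
    for ce,P in blobs((h>100)&(h<130)&(s>120)&(v>60)&(W[...,2]>.03)&(c["depth"]>0)&(W[...,0]<.7)&(abs(W[...,1])<.5),W,15):
        T=P[P[:,2]>np.percentile(P[:,2],95)-.006];(x,y),r=mid(T);print(ce.round(),T.mean(0).round(4),"circ",round(x,4),round(y,4))
cv2.imwrite("pics/v2.png",np.hstack(ims))
E
```

```text
t: 25.3
eef_pos: [0.437, -0.3357, 0.2132]
tool_rot: [0.001, 0.776, 0.631, -0.001]
contact_force: [-0.0, -0.8, -0.3]
gripper_width: 1.002
grasp_force: 0.0
top
[234. 172.] [0.6259 0.1832 0.0613] circ 0.6265 0.1828
[268. 177.] [0.61   0.1067 0.0789] circ 0.6098 0.1065
[304. 181.] [0.5953 0.0276 0.097 ] circ 0.5954 0.0279
[342. 187.] [ 0.5769 -0.0505  0.1152] circ 0.5772 -0.0504
scene
[204. 188.] [ 0.5814 -0.0513  0.1154] circ 0.5799 -0.0518
[241. 207.] [0.6004 0.0275 0.0975] circ 0.5995 0.0269
[278. 224.] [0.6152 0.1066 0.0795] circ 0.6143 0.1069
[315. 240.] [0.6298 0.1823 0.061 ] circ 0.6287 0.1818
```

View pics/v2.png

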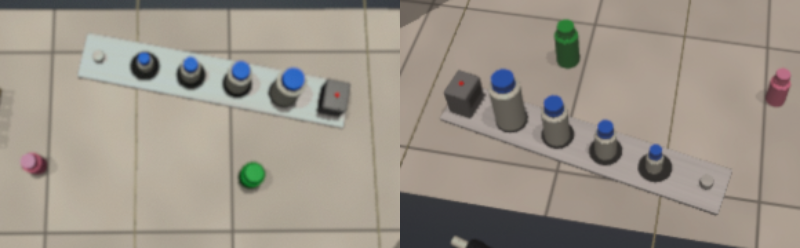

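All four stand upright in order, from the largest at (290,85) beside the reader to the smallest at (145,63). Each is within about 2 mm of its pad centre, and the cap heights match bottles standing on the pads. Green, pink and the rack were not touched.

```bash
python3 -c "
from station import bot
print(bot.hand_in())"
```

```text
the job is handed in; nothing more can be done
None
```

The job is handed in: all four bottles stand upright on the pads, largest next to the reader down to smallest, each within about 2–3 mm of its pad centre by camera, and the gripper is open and clear.

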